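# Lean the washed board on its display stand

### The arm

A 6-joint arm with a two-finger parallel gripper is mounted at the origin on a cart in front of the work surface, level with it; the furniture and walls round the work are solid. World frame = base frame: x ahead of the robot, y to its left, z up, the work surface at z = 0. Lengths are in m, angles in rad, forces in N, time in s.
With the tool pointing down it reaches from about 0.25 to 0.775 m from the base axis. Payload 4 kg.
Tool frame: the origin (TCP) lies at the very end of the fingers, on their centre line; the grasp point (between the pads) lies 19 mm behind it; z points along the fingers, y is the line along which they close (so a half turn about z gives the same grasp; the last joint's range is limited). The gripper opens to 94 mm and grips with 3 to 60 N. Pads are 16 mm wide; open, the fingers measure 119 mm over their backs; the gripper's body (75 mm by 177 mm) begins 78 mm behind the grasp point.
Start: joints at [-0.103, 0.087, 1.371, -0, 1.684, -0.103], TCP at [0.55, -0, 0.206] pointing down, gripper open.
Joint ranges: [-3.1, 3.1], [-0.76, 2.03], [0.27, 2.55], [-1.08, 4.22], [0.17, 2.65], [-2.57, 2.57]. Speed limits (rad/s): [2.79, 2.79, 3.14, 3.14, 3.14, 3.14].

### API

Orientations are given as [roll, pitch, yaw] about the fixed x, y, z axes, in that order (R = Rz(yaw) Ry(pitch) Rx(roll)).
In Python, from bench import robot gives the robot as it stands. The module is installed in compiled form; this text tells all that it offers.
- The arm moves only by the tool move_arm, never from a script. Its argument "deltas" is one flat list of numbers, 7 for each row, row after row: the turn, a rotation vector about the tool's x, y, z in rad, then the shift along the tool's x, y, z in cm, then the closure, from -1 (fully open) to 1 (shut). A call has 1 to 8 rows; each row is the pose to reach, as a shift and turn from the pose commanded when the call began, along the tool's axes at that moment; what a row does not reach only later rows make up. A row lasts 1/10 s, in which the tool goes at most 50 mm and 8.59 degrees, less where a joint would pass 70% of its speed; a pose out of reach is approached as far as the arm can. A call with a gripper value outside its range is refused whole. The fingers move at their own pace and stop on an object; the grip force is fixed at half the most. Time passes only in rows, so rows that repeat a pose let the fingers close. It gives the time, the measured TCP pose, the force, the opening and the grip force at its end, in the units of the state.
- robot.get_obs(): the state, without advancing time (a new reading comes with each control period).
- robot.snapshot(name): name is "scene" or "side" or "wrist"; returns a dict with "image" (480x640x3 uint8, red, green, blue), "depth" (480x640 float32, m along the optical axis (not along the pixel's ray), 0 where there is no reading), "fov_y" (degrees; the focal length in pixels is half the picture's height over the tangent of half this angle, whatever the lens; pixels are square), "cx", "cy" (the principal point, pixels), "origin" and "orientation" of the camera in the world; the wrist camera has in their place "T_tool_cam" (4x4, takes a point from camera to tool coordinates, whose origin is the TCP and whose axes are the flange's). Camera axes: x right, y up, looking along -z (the intrinsics and any distortion apply to the point x, -y, -z); pixel columns grow to the right and rows downward; lengths in m; the calibration is good to about 2 mm. A picture is of the moment at which its call begins: read the wrist's pose just before it.
- robot.close_job(): hands the job in; it is judged then, once.
The state is a dict: "time": time; "joint_positions": joint angles; "qvel": joint speeds; "joint_torque": joint torques, N m; "tool_pos": TCP position; "ee_rot": TCP orientation; "wrist_force": force on the tool from outside, world axes, zero at the start; "wrist_torque": the same for the moment, N m; "width": finger opening in m; "finger_force": force on a finger pad.
Only numpy, scipy, OpenCV 4.12 (cv2) and the standard library are available. Lean on these libraries where they do the work, as an engineer would, in place of code of your own. Each camera call takes 0.05 s, during which the arm holds its last target. There are 200 camera calls.

### The job

Two washed wooden pieces stand in the wire drainer: a tall rectangular board and a lower square trivet. Lift the tall board out and lean it on the small wooden display stand, tall way up, its bottom edge on the ledge behind the front lip, its face resting back against the sloped rest, centred from side to side. Let go of it there and leave the square trivet standing in the drainer.

Things in the scene. Friction and masses are not known exactly. Their poses are not given: they have to be found in the camera images.
- board: The part to move: light wooden board, 10 mm thick (its x), 100 mm wide (y), 150 mm tall (z), about 0.1 to 0.2 kg, both faces alike. It stands upright on its short edge in one slot of the drainer. Origin at the centre of its bottom edge, z up the board. The wires reach 55 mm up it; its upper part is free to grip across the thickness from above.
- trivet: Bystander: square trivet of the same wood, 10 mm thick (x), 100 mm wide (y), 100 mm tall (z), standing in the other slot of the drainer, in line with the board, 130 mm centre to centre. Origin at the centre of its bottom edge, z up. Leave it there.
- stand: Fixed wooden stand, 150 mm wide (y). Origin on the worktop, x to its back, z up. The rest leans back 18 deg: its face rises 90 mm along the slope from x 0, z 22 mm to x 28, z 108. The ledge, square to the rest, is 24 mm deep, with a front lip 10 mm high and 6 thick. Board seated in the corner: bottom centre at x -5, z 23.5 mm, tilted 18 deg, its top 60 mm above the rest. Legs behind reach x 85.
- drainer: Fixed wire drainer with a white plastic base 62 x 260 mm, level frame, origin on the worktop under its centre; two upright slots 13 mm wide between steel wires, centred at y -65 and +65 mm; base floor 8 mm and wires up to 62 mm above the worktop. Board and trivet stand in the slots, faces square to its x.

How it is judged:
At the end, for the whole second after the job is handed in: The board stands at rest on the stand's ledge, carried by the stand: centre of its bottom edge 25 mm in front of to 10 mm behind the corner of ledge and rest, within 25 mm of the middle sideways and at 12 to 38 mm height; tilted 8 to 30 degrees from vertical, squared to the stand within 10 degrees (x of board in the frame of stand between -0.025 and 0.01 m and y of board in the frame of stand between -0.025 and 0.025 m and z of board in the frame of stand between 0.012 and 0.038 m and angle between board's own z axis and vertical between 0.14 and 0.52 rad and angle between the y axis of board and the y axis of stand, either way round below 0.18 rad and contact force between board and stand above 0.3 N and linear speed of board below 0.02 m/s and angular speed of board below 0.1 rad/s); the robot touches nothing.
It fails at once if the square trivet is taken out of its slot or moved more than 20 mm (distance of trivet from where it was at the start of the episode above 0.02 m).
It also fails if it takes over 35 s, if anything falls off the work surface, if the arm or the gripper's body presses on something with over 40 N, if the wrist force passes 120 N, or if a joint passes its speed limit or range.

## Working session

There is one attempt and no reset: what is moved stays moved. The work goes in short steps, Python scripts to look and compute and a tool call to move; the robot and the scene stay as the last step left them, time stands still between calls to the robot, and variables do not carry over. Pictures are saved under pics/ and viewed, at most 10 in all, crops included, and the job is handed in when it is done.

Besides the shell and the picture viewer there is one more tool, called after ">>>" as name(argument=value, ...) on one line, values as JSON. move_arm: Moves the arm, as the interface text tells. Its arguments: {"type":"object","properties":{"deltas":{"type":"array","items":{"type":"number"}}},"required":["deltas"]}

```bash
mkdir -p pics; cat > h.py <<'E'
import numpy as np, cv2
from scipy.spatial.transform import Rotation as R
from bench import robot
def cam(name):
    o=robot.get_obs(); s=robot.snapshot(name)
    if 'T_tool_cam' in s:
        T=np.eye(4);T[:3,:3]=rot(o['ee_rot']);T[:3,3]=o['tool_pos'];T=T@s['T_tool_cam']
    else:
        T=np.eye(4);T[:3,:3]=rot(s['orientation']);T[:3,3]=s['origin']
    s['T']=T; return s
def rot(e):
    e=np.array(e,float)
    if e.shape==(3,3): return e
    return (R.from_quat(e) if e.size==4 else R.from_euler('xyz',e)).as_matrix()
def cloud(s):
    f=240/np.tan(np.radians(s['fov_y'])/2); v,u=np.mgrid[:480,:640]; d=s['depth']
    P=np.stack([(u-s['cx'])/f*d,-(v-s['cy'])/f*d,-d],-1)
    return P@s['T'][:3,:3].T+s['T'][:3,3]
E
python3 - <<'E'
from h import *
print(robot.get_obs())
ims=[]
for n in("scene","side","wrist"):
    s=cam(n); np.savez(n,**s); print(n,{k:v for k,v in s.items() if k not in('image','depth')},(s['depth']>0).mean())
    cv2.imwrite(f'pics/{n}.png',s['image'][...,::-1])
    ims.append(s['image'])
cv2.imwrite('pics/a.png',np.vstack([np.hstack([cv2.resize(i,(400,300)) for i in ims[:2]]),np.hstack([cv2.resize(ims[2],(400,300)),np.zeros((300,400,3),np.uint8)])])[...,::-1])
E
```

```text
{'time': 0.0, 'joint_positions': array([-1.03104548e-01,  8.79822169e-02,  1.37220558e+00, -3.18203002e-05,
        1.68359965e+00, -1.03062800e-01]), 'qvel': array([ 2.36397924e-05, -4.20778367e-04,  2.31239713e-03, -1.70683236e-03,
        1.59805236e-03,  5.40869153e-04]), 'joint_torque': array([ 1.28542815e-03, -3.40182602e+01, -3.02423716e+01,  7.18220207e-02,
        3.29729996e-02, -1.13141955e-04]), 'tool_pos': array([5.49466637e-01, 3.69214258e-05, 2.04313997e-01]), 'ee_rot': array([-3.13940625e+00, -1.94343013e-04,  1.57075082e+00]), 'wrist_force': array([ 0.10290672, -0.10675984,  0.05524772]), 'wrist_torque': array([-0.00437662, -0.00135563,  0.01948231]), 'finger_force': 0.0, 'width': 0.09408863376733012}
scene {'fov_y': 50.99404603005803, 'cx': 309.6292688045798, 'cy': 242.7666039803797, 'origin': array([ 0.02008203, -0.58163209,  0.44684546]), 'orientation': array([ 1.08577149,  0.01498315, -0.52090493]), 'T': array([[ 0.86727183,  0.24352322, -0.43420735,  0.02008203],
       [-0.49760939,  0.3977975 , -0.7708061 , -0.58163209],
       [-0.01498259,  0.88456407,  0.46
[... 682 characters left out ...]
[ 1.89051255e-04,  9.70182465e-01,  2.42375635e-01,
         7.03904424e-02],
       [ 9.99999493e-01, -4.23168336e-04,  9.13868011e-04,
        -4.84914670e-04],
       [ 9.89184414e-04,  2.42375340e-01, -9.70182053e-01,
        -1.79200542e-01],
       [ 0.00000000e+00,  0.00000000e+00,  0.00000000e+00,
         1.00000000e+00]]), 'T': array([[ 9.99995603e-01, -9.16669295e-04,  2.82022966e-03,
         5.49377594e-01],
       [ 2.06259583e-04,  9.70221543e-01,  2.42219146e-01,
         7.03928763e-02],
       [-2.95828243e-03, -2.42217500e-01,  9.70217466e-01,
         3.83644698e-01],
       [ 0.00000000e+00,  0.00000000e+00,  0.00000000e+00,
         1.00000000e+00]])} 0.9961067708333333
```

View pics/a.png

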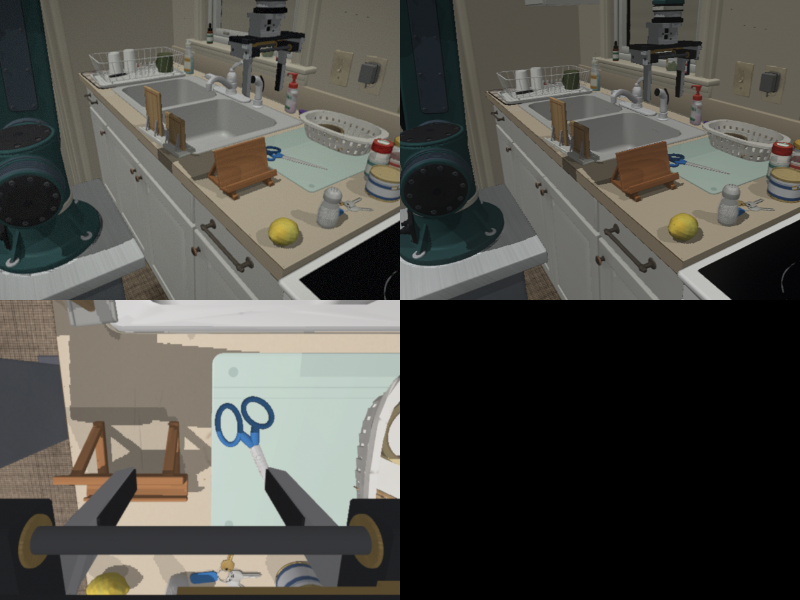

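```bash
python3 - <<'E'
from h import *
ims=[]
for n,(c,r) in (("scene",(200,110)),("side",(210,130))):
    s=dict(np.load(n+'.npz')); 
    im=s['image'][r:r+220,c:c+270]; ims.append(cv2.resize(im,(400,326)))
    P=cloud(s)
    for (u,v) in [(244,150),(235,180),(250,190),(285,190),(280,210),(370,250),(350,270),(400,250)] if n=='scene' else []: print(u,v,P[v,u].round(3))
cv2.imwrite('pics/b.png',np.hstack(ims)[...,::-1])
E
```

```text
244 150 [0.386 0.328 0.145]
235 180 [0.38  0.377 0.068]
250 190 [0.387 0.315 0.065]
285 190 [0.401 0.182 0.107]
280 210 [0.398 0.201 0.061]
370 250 [ 0.423 -0.05   0.085]
350 270 [ 0.383 -0.056  0.065]
400 250 [ 0.478 -0.054  0.071]
```

View pics/b.png

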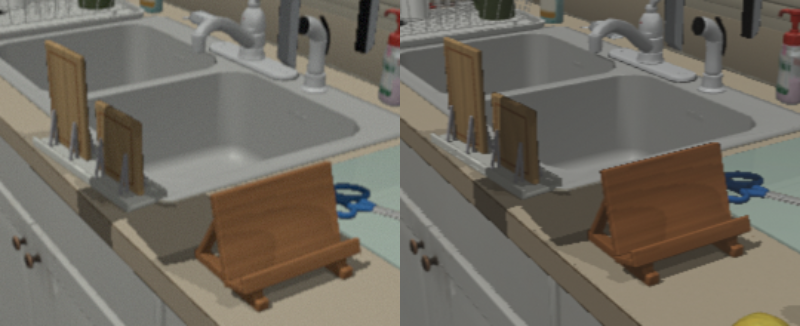

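```bash
cat >> h.py <<'E'
def box(P,lo,hi): return P[np.all((P>lo)&(P<hi),axis=-1)]
def plane(Q,it=3):
    for _ in range(it):
        c=np.median(Q,0) if _==0 else Q.mean(0); n=np.linalg.svd(Q-c,full_matrices=False)[2][2]; d=(Q-c)@n
        Q=Q[abs(d)<max(2*np.median(abs(d)),.001)]
    return n*np.sign(n[np.argmax(abs(n))]),Q.mean(0),Q
E
python3 - <<'E'
from h import *
for n in("scene","side"):
    s=dict(np.load(n+'.npz')); P=cloud(s); print(n)
    for nm,lo,hi in (("board",(.33,.26,.08),(.45,.43,.2)),("trivet",(.33,.14,.075),(.46,.255,.14)),("rest",(.30,-.15,.045),(.56,.1,.125))):
        Q=box(P,lo,hi); nn,c,Q2=plane(Q)
        print(nm,len(Q),len(Q2),'n',nn.round(3),'c',c.round(4)); print('  pct1/99',np.percentile(Q,[1,50,99],0).round(4).tolist())
E
```

```text
scene
board 1037 637 n [ 0.994  0.106 -0.005] c [0.3852 0.3351 0.1209]
  pct1/99 [[0.3799, 0.2883, 0.0808], [0.3861, 0.3277, 0.1227], [0.3975, 0.3853, 0.1595]]
trivet 590 359 n [ 0.995  0.099 -0.033] c [0.3977 0.2035 0.0924]
  pct1/99 [[0.3924, 0.158, 0.0756], [0.3988, 0.1977, 0.0952], [0.409, 0.2526, 0.1099]]
rest 3669 2197 n [ 0.004  0.951 -0.308] c [ 0.4525 -0.053   0.0775]
  pct1/99 [[0.3801, -0.0643, 0.0457], [0.4467, -0.0525, 0.0777], [0.5276, -0.0242, 0.1078]]
side
board 966 566 n [ 0.995  0.102 -0.005] c [0.3843 0.3348 0.1206]
  pct1/99 [[0.3791, 0.2862, 0.0812], [0.3852, 0.326, 0.1219], [0.3968, 0.3844, 0.1585]]
trivet 560 310 n [ 0.994  0.102 -0.027] c [0.3968 0.2038 0.0916]
  pct1/99 [[0.3914, 0.1565, 0.0756], [0.3978, 0.1971, 0.0945], [0.4084, 0.2526, 0.1088]]
rest 3594 2250 n [ 0.004  0.951 -0.309] c [ 0.4505 -0.0547  0.0764]
  pct1/99 [[0.3791, -0.0656, 0.0455], [0.4461, -0.0542, 0.0769], [0.5267, -0.0256, 0.1077]]
```

>>> move_arm(deltas=[0, 0, -0.05, 4, -2, -3, -1, 0, 0, -0.104, 8.5, -4, -6.6, -1, 0, 0, -0.104, 13, -6.2, -6.6, -1, 0, 0, -0.104, 17.5, -8.4, -6.6, -1, 0, 0, -0.104, 22, -10.5, -6.6, -1, 0, 0, -0.104, 26.5, -12.6, -6.6, -1, 0, 0, -0.104, 31, -14.8, -6.6, -1, 0, 0, -0.104, 33.6, -16, -6.6, -1])

```text
time: 0.95
tool_pos: [0.3883, 0.338, 0.2713]
ee_rot: [-3.141, -0.0, 1.676]
wrist_force: [0.1, 0.1, -0.1]
width: 0.094
finger_force: 0.0
```

>>> move_arm(deltas=[0, 0, 0, 0, 0, 0, -1, 0, 0, 0, 0, 0, 0, -1])

```text
time: 1.15
tool_pos: [0.3895, 0.3364, 0.271]
ee_rot: [-3.141, 0.001, 1.677]
wrist_force: [1.3, 0.8, 0.1]
width: 0.0943
finger_force: 0.0
```

```bash
python3 - <<'E'
from h import *
o=robot.get_obs(); print(o['time'],o['tool_pos'],o['ee_rot'],o['joint_positions'].round(2))
s=cam('wrist'); cv2.imwrite('pics/c.png',s['image'][...,::-1]); P=cloud(s)
Q=box(P,(.33,.27,.152),(.45,.42,.166)); print(len(Q),np.percentile(Q,[2,50,98],0).round(4))
xy=Q[:,:2]; r=cv2.minAreaRect((xy*1000).astype(np.float32)); print(r)
E
```

```text
1.15 [0.38948169 0.33638381 0.27096858] [-3.14103672e+00  1.11784407e-03  1.67695233e+00] [ 0.6   0.01  1.33 -0.    1.81  0.5 ]
1828 [[0.3807 0.2928 0.1547]
 [0.3882 0.342  0.1575]
 [0.396  0.3867 0.159 ]]
((388.4813232421875, 339.1807861328125), (10.011035919189453, 99.2048110961914), 5.3718061447143555)
```

View pics/c.png

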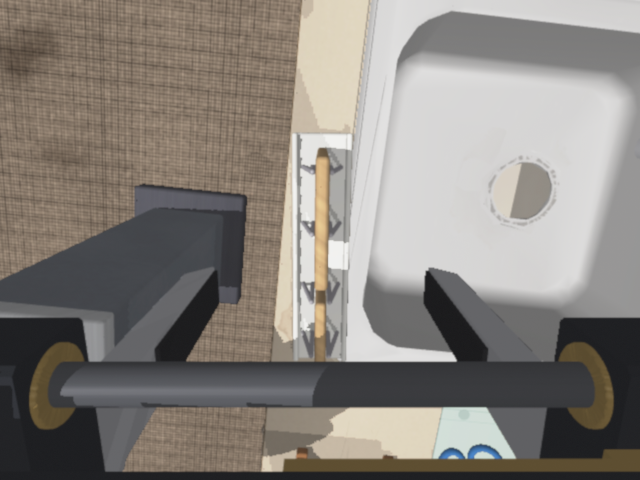

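>>> move_arm(deltas=[0, 0, 0, 0.2, -0.1, 4, -1, 0, 0, 0, 0.2, -0.1, 8, -1, 0, 0, 0, 0.2, -0.1, 12, -1, 0, 0, 0, 0.2, -0.1, 14.5, -1, 0, 0, 0, 0.2, -0.1, 15.2, -1, 0, 0, 0, 0.2, -0.1, 15.2, -1, 0, 0, 0, 0.2, -0.1, 15.2, 0, 0, 0, 0, 0.2, -0.1, 15.2, 1])

```text
time: 2.0
tool_pos: [0.3903, 0.3384, 0.1219]
ee_rot: [3.138, -0.002, 1.674]
wrist_force: [0.9, 0.2, 0.1]
width: 0.0813
finger_force: 0.0
```

>>> move_arm(deltas=[0, 0, 0, 0, 0, 0, 1, 0, 0, 0, 0, 0, 0, 1, 0, 0, 0, 0, 0, 0, 1, 0, 0, 0, 0, 0, 0, 1, 0, 0, 0, 0, 0, 0, 1])

```text
time: 2.5
tool_pos: [0.3888, 0.3379, 0.1195]
ee_rot: [3.142, 0.0, 1.675]
wrist_force: [0.0, -0.5, 0.7]
width: 0.0416
finger_force: 0.0
```

>>> move_arm(deltas=[0, 0, 0, 0, 0, 0, 1, 0, 0, 0, 0, 0, 0, 1, 0, 0, 0, 0, 0, 0, 1, 0, 0, 0, 0, 0, 0, 1, 0, 0, 0, 0, 0, 0, 1, 0, 0, 0, 0, 0, 0, 1])

```text
time: 3.1
tool_pos: [0.3888, 0.3379, 0.1194]
ee_rot: [3.142, 0.0, 1.675]
wrist_force: [-0.5, 0.3, -0.5]
width: 0.0099
finger_force: 30.0
```

Gripped, 9.9 mm wide at 30 N. I'll lift straight up.

>>> move_arm(deltas=[0, 0, 0, 0, 0, -1, 1, 0, 0, 0, 0, 0, -3, 1, 0, 0, 0, 0, 0, -5.5, 1, 0, 0, 0, 0, 0, -8, 1, 0, 0, 0, 0, 0, -10.5, 1, 0, 0, 0, 0, 0, -13, 1, 0, 0, 0, 0, 0, -15, 1, 0, 0, 0, 0, 0, -15, 1])

```text
time: 3.9
tool_pos: [0.3898, 0.3387, 0.2737]
ee_rot: [3.135, -0.004, 1.675]
wrist_force: [0.1, -0.3, -0.5]
width: 0.0098
finger_force: 30.0
```

>>> move_arm(deltas=[0, 0, -0.08, -2, 0.1, 0, 1, 0, 0, -0.2, -5, 0.3, 0, 1, 0, 0, -0.33, -9, 0.5, 0, 1, 0, 0, -0.46, -13, 0.7, 0, 1, 0, 0, -0.59, -17, 0.9, 0, 1, 0, 0, -0.72, -21, 1.1, 0, 1, 0, 0, -0.85, -25, 1.3, 0, 1, 0, 0, -0.98, -28, 1.6, 0, 1])

```text
time: 4.7
tool_pos: [0.4331, 0.059, 0.2683]
ee_rot: [-3.14, -0.002, 2.659]
wrist_force: [0.4, 0.1, -0.6]
width: 0.0097
finger_force: 30.0
```

```bash
cat >> h.py <<'E'
def go(p,z,y):
    "shift cm / turn in tool axes to reach tcp p with tool z axis z and tool y axis y"
    o=robot.get_obs(); R0=rot(o['ee_rot']); z=np.array(z)/np.linalg.norm(z); x=np.cross(y,z); x/=np.linalg.norm(x); y=np.cross(z,x)
    R1=np.stack([x,y,z],1); print(o['time'],o['tool_pos'].round(4),'turn',R.from_matrix(R0.T@R1).as_rotvec().round(3),'shift',(R0.T@(np.array(p)-o['tool_pos'])*100).round(2))
E
python3 -c "
from h import *
go((.4535,-.06,.275),(0,0,-1),(.004,1,0))"
```

```text
4.7 [0.4331 0.059  0.2683] turn [-0.001 -0.002 -0.479] shift [-7.33 -9.6  -0.67]
```

>>> move_arm(deltas=[0, 0, -0.12, -2, -2.6, -0.4, 1, 0, 0, -0.24, -4, -5.2, -0.7, 1, 0, 0, -0.36, -6, -7.8, -0.7, 1, 0, 0, -0.48, -7.3, -9.6, -0.7, 1, 0, 0, -0.48, -7.3, -9.6, -0.7, 1, 0, 0, -0.48, -7.3, -9.6, -0.7, 1])

```text
time: 5.3
tool_pos: [0.4529, -0.0578, 0.2754]
ee_rot: [3.14, -0.002, 3.132]
wrist_force: [0.4, 0.0, -0.6]
width: 0.01
finger_force: 30.0
```

```bash
python3 -c "
from h import *
a=np.array([0,.309,.951]);n=np.array([0,-.951,.309])
go(np.array([.4535,-.0422,.1294])+.12*a+.006*n,-a,(.004,1,0))
s=cam('wrist');s2=cam('side')
cv2.imwrite('pics/d.png',np.hstack([cv2.resize(t['image'],(400,300)) for t in (s,s2)])[...,::-1])
P=cloud(s)
Q=box(P,(.37,-.12,.04),(.54,.05,.125));print(len(Q),np.percentile(Q,[1,50,99],0).round(4))
Q=box(P,(.3,-.12,.2),(.6,.0,.35));print(len(Q),np.percentile(Q,[1,50,99],0).round(4))
"
```

```text
5.3 [ 0.4529 -0.0578  0.2754] turn [ 0.315 -0.004 -0.005] shift [-0.02  4.69  3.01]
3489 [[ 0.3795 -0.0976  0.0402]
 [ 0.4108 -0.0427  0.0995]
 [ 0.5129 -0.0103  0.1077]]
10207 [[ 0.4018 -0.0735  0.241 ]
 [ 0.4426 -0.0574  0.3135]
 [ 0.4982 -0.0414  0.3462]]
```

View pics/d.png

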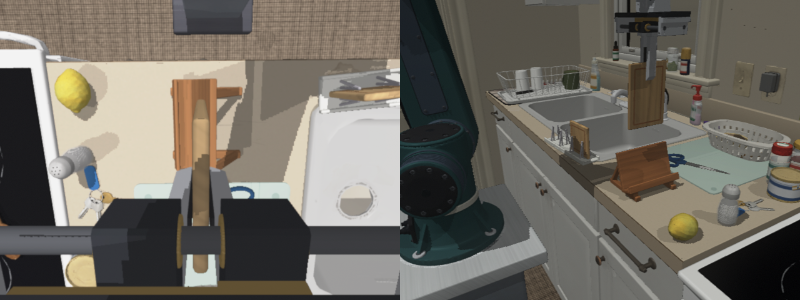

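>>> move_arm(deltas=[0.1, 0, 0, 0, 1.6, 0, 1, 0.2, 0, 0, 0, 3.2, 1, 1, 0.315, 0, 0, 0, 4.7, 3, 1, 0.315, 0, 0, 0, 4.7, 3, 1, 0.315, 0, 0, 0, 4.7, 3, 1, 0.315, 0, 0, 0, 4.7, 3, 1])

```text
time: 6.0
tool_pos: [0.454, -0.0109, 0.2474]
ee_rot: [-2.827, 0.002, 3.135]
wrist_force: [0.5, 0.1, -1.3]
width: 0.0099
finger_force: 30.0
```

```bash
python3 -c "
from h import *
a=np.array([0,.309,.951]);n=np.array([0,-.951,.309])
go(np.array([.4535,-.0422,.1294])+.006*n,-a,(.004,1,0))
for c in('scene','side'):
    P=cloud(cam(c)); Q=box(P,(.38,-.15,.15),(.52,.05,.21)); nn,m,Q2=plane(Q); print(len(Q),len(Q2),nn.round(3),m.round(4),np.percentile(Q2,[1,99],0).round(4))
    # offset of front face from seated front face
    f=np.array([.4535,-.0716,.022])+.010*n; print('front-face gap mm',(m-f)@n*1000)
    Q=box(P,(.38,-.15,.12),(.52,.05,.18)); print('bottom z',np.percentile(Q,1,0).round(4))
"
```

```text
6.0 [ 0.454  -0.0109  0.2474] turn [-0.    -0.001 -0.003] shift [ 0.04  0.08 12.19]
2528 1559 [ 0.012  0.95  -0.312] [ 0.4525 -0.0364  0.1804] [[ 0.4048 -0.0464  0.1507]
 [ 0.501  -0.0267  0.2093]]
front-face gap mm 5.485111738002859
bottom z [ 0.4039 -0.0486  0.144 ]
2405 1540 [ 0.012  0.951 -0.309] [ 0.4515 -0.0384  0.18  ] [[ 0.404  -0.0483  0.1505]
 [ 0.5004 -0.0286  0.2094]]
front-face gap mm 7.287996507145578
bottom z [ 0.4028 -0.0505  0.1439]
```

>>> move_arm(deltas=[0, 0, 0, 0, 0.2, 2, 1, 0, 0, 0, 0, 0.2, 5, 1, 0, 0, 0, 0, 0.2, 8, 1, 0, 0, 0, 0, 0.2, 10, 1, 0, 0, 0, 0, 0.2, 11.2, 1, 0, 0, 0, 0, 0.2, 11.4, 1, 0, 0, 0, 0, 0.2, 11.6, 1, 0, 0, 0, 0, 0.2, 11.6, 1])

```text
time: 6.9
tool_pos: [0.4543, -0.0451, 0.1368]
ee_rot: [-2.827, 0.002, 3.134]
wrist_force: [-0.6, 0.7, -1.5]
width: 0.0101
finger_force: 30.0
```

>>> move_arm(deltas=[0, 0, 0, 0, 0, 0.2, 1, 0, 0, 0, 0, 0, 0.3, 1, 0, 0, 0, 0, 0, 0.3, 1, 0, 0, 0, 0, 0, 0.3, 1])

```text
time: 7.3
tool_pos: [0.4536, -0.0458, 0.1329]
ee_rot: [-2.827, 0.0, 3.135]
wrist_force: [-0.1, 0.4, -1.0]
width: 0.0099
finger_force: 30.0
```

>>> move_arm(deltas=[0, 0, 0, 0, 0, 0.1, 1, 0, 0, 0, 0, 0, 0.2, 1, 0, 0, 0, 0, 0, 0.2, 1, 0, 0, 0, 0, 0, 0.2, 1])

```text
time: 7.7
tool_pos: [0.4535, -0.0465, 0.1308]
ee_rot: [-2.827, -0.0, 3.135]
wrist_force: [-0.1, -0.0, -0.9]
width: 0.0101
finger_force: 30.0
```

>>> move_arm(deltas=[0, 0, 0, 0, 0, 0.1, 1, 0, 0, 0, 0, 0, 0.15, 1, 0, 0, 0, 0, 0, 0.15, 1, 0, 0, 0, 0, 0, 0.15, 1])

```text
time: 8.1
tool_pos: [0.4535, -0.0466, 0.1308]
ee_rot: [-2.827, 0.001, 3.135]
wrist_force: [-2.6, 2.7, 4.9]
width: 0.0102
finger_force: 30.0
```

>>> move_arm(deltas=[0, 0, 0, 0, 0.1, -0.1, 1, 0, 0, 0, 0, 0.2, -0.1, 1, 0, 0, 0, 0, 0.3, -0.1, 1, 0, 0, 0, 0, 0.35, -0.1, 1, 0, 0, 0, 0, 0.35, -0.1, 1])

```text
time: 8.6
tool_pos: [0.454, -0.0436, 0.1297]
ee_rot: [-2.826, 0.001, 3.135]
wrist_force: [-0.5, -1.2, 3.1]
width: 0.01
finger_force: 30.0
```

```bash
python3 -c "
from h import *
im=[]
n=np.array([0,-.951,.309])
for c in('scene','side'):
    s=cam(c);P=cloud(s); im.append(cv2.resize(s['image'][130:430,250:550],(400,400))); Q=box(P,(.38,-.15,.06),(.52,.05,.14)); nn,m,Q2=plane(Q); print(len(Q),len(Q2),nn.round(3),m.round(4))
    f=np.array([.4535,-.0716,.022])+.010*n; print('gap mm',(m-f)@n*1000)
cv2.imwrite('pics/e.png',np.hstack(im)[...,::-1])
"
```

```text
3812 2429 [ 0.034  0.954 -0.299] [ 0.4535 -0.0567  0.1007]
gap mm 0.098653300752969
3704 2253 [ 0.027  0.952 -0.306] [ 0.4523 -0.0581  0.1001]
gap mm 1.3257061120475135
```

View pics/e.png

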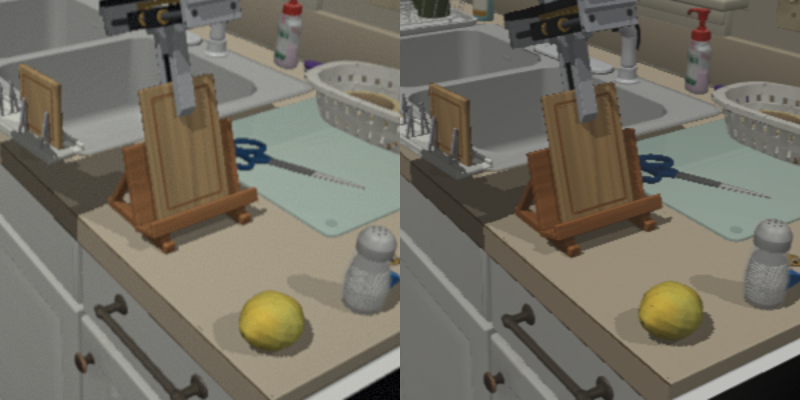

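The board is behind the lip, flat on the rest and centred, and the trivet still stands in its slot. Next I release and back out along the tool axis.

>>> move_arm(deltas=[0, 0, 0, 0, 0, 0, 0.7, 0, 0, 0, 0, 0, 0, 0.5, 0, 0, 0, 0, 0, 0, 0.2, 0, 0, 0, 0, 0, 0, 0, 0, 0, 0, 0, 0, 0, 0, 0, 0, 0, 0, 0, 0, 0, 0, 0, 0, 0, 0, 0, 0])

```text
time: 9.4
tool_pos: [0.4535, -0.0433, 0.1292]
ee_rot: [-2.827, 0.0, 3.135]
wrist_force: [0.1, -0.8, -0.2]
width: 0.0472
finger_force: 0.0
```

>>> move_arm(deltas=[0, 0, 0, 0, 0, -0.5, 0, 0, 0, 0, 0, 0, -2, 0, 0, 0, 0, 0, 0, -4, 0, 0, 0, 0, 0, 0, -7, 0, 0, 0, 0, 0, 0, -10, 0, 0, 0, 0, 0, 0, -13, 0, 0, 0, 0, 0, 0, -14, 0, 0, 0, 0, 0, 0, -14, 0])

```text
time: 10.2
tool_pos: [0.4546, 0.0004, 0.264]
ee_rot: [-2.827, 0.004, 3.136]
wrist_force: [-0.4, -0.1, -0.9]
width: 0.0472
finger_force: 0.0
```

```bash
python3 -c "
from h import *
im=[]
for c in('scene','side'):
    s=cam(c);P=cloud(s); im.append(cv2.resize(s['image'][130:430,250:550],(400,400))); Q=box(P,(.38,-.15,.06),(.52,.05,.2)); nn,m,Q2=plane(Q); print(nn.round(3),m.round(4))
    Q=box(P,(.38,-.15,.125),(.52,.05,.2)); print(np.percentile(Q,[1,99],0).round(4))
    Q=box(P,(.33,.14,.075),(.46,.255,.14)); print('trivet',np.median(Q,0).round(4))
cv2.imwrite('pics/f.png',np.hstack(im)[...,::-1])
"
```

```text
[ 0.028  0.951 -0.308] [ 0.4544 -0.0508  0.1166]
[[ 0.4039 -0.0492  0.1254]
 [ 0.5013 -0.0295  0.1677]]
trivet [0.3987 0.1988 0.095 ]
[ 0.022  0.949 -0.313] [ 0.4528 -0.0524  0.1159]
[[ 0.4029 -0.0505  0.1256]
 [ 0.5007 -0.0319  0.1676]]
trivet [0.3976 0.1974 0.0942]
```

View pics/f.png

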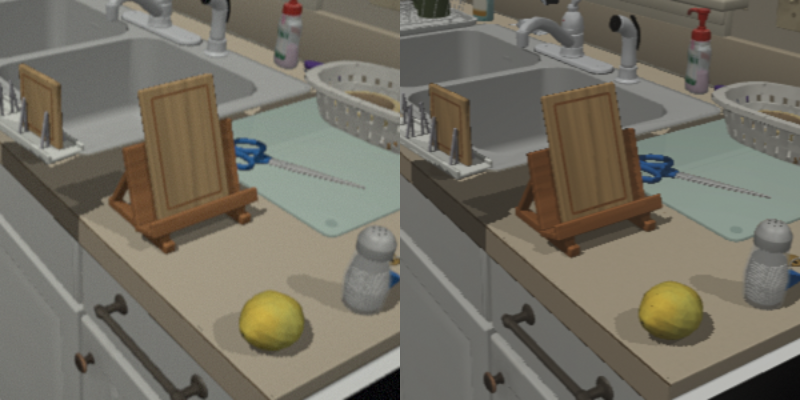

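The board leans on the stand at 18°, centred and free of the gripper. The trivet hasn't moved.

```bash
python3 -c "
from h import *
print(robot.close_job())"
```

```text
the job is handed in; nothing more can be done
None
```

The board leans on the stand at about 18°, centred behind the lip and released, the trivet is still in its slot, and I handed the job in at about 10 s; no verdict came back.

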